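Eject the round pager and trap it on its slide

ROBOT

A 6-joint arm with a two-finger parallel gripper is mounted at the origin on the work surface. World frame = base frame: x ahead of the robot, y to its left, z up, the work surface at z = 0. Lengths are in m, angles in rad, forces in N, time in s.
With the tool pointing down it reaches from about 0.375 to 0.9 m from the base axis. Payload 3.1 kg.
Tool frame: the origin (TCP) lies at the very end of the fingers, on their centre line; the grasp point (between the pads) lies 19 mm behind it (bot.grasp_offset is the distance from the TCP to the grasp point, in m); z points along the fingers, y is the line along which they close (so a half turn about z gives the same grasp; the last joint's range is limited). The gripper opens to 87 mm and grips with 3 to 60 N. Pads are 19 mm wide; open, the fingers measure 117 mm over their backs; the gripper's body (75 mm by 190 mm) begins 51 mm behind the grasp point.
Start: joints at [1, 0.527, 1.433, -0, 1.181, -0.178], TCP at [0.239, 0.578, 0.223] pointing down, gripper open.
Joint ranges: [-3.08, 3.08], [-0.75, 2.2], [0.22, 2.44], [-1.43, 4.57], [0, 2.65], [-2.85, 2.85]. Speed limits (rad/s): [2.79, 2.79, 3.14, 3.14, 3.14, 3.14].

INTERFACE

Orientations are given as a 3x3 rotation matrix whose columns are the frame's x, y, z axes.
In Python, from bench import bot gives the robot as it stands.
- The arm moves only by the tool step_arm, never from a script. Its argument "targets" is text: rows parted by semicolons, each of 5 numbers parted by spaces: the shift along the tool's x, y, z in mm, then the turn about the tool's z in rad, then the closure, from -1 (fully open) to 1 (shut), so that 0 is half open. A call has 1 to 12 rows; each row shifts and turns the commanded pose from where the row before left it, along the tool's axes as they then stand; what a row does not reach is not made up. A row lasts 1/12 s, in which the tool goes at most 41.7 mm and 7.16 degrees, less where a joint would pass 70% of its speed; a pose out of reach is approached as far as the arm can. A call with a gripper value outside its range is refused whole. The fingers move at their own pace and stop on an object; "force" is the grip in N (left out, the last holds). Time passes only in rows, so rows that do not move let the fingers close. It gives the time, the measured TCP pose, the force, the opening and the grip force at its end, in the units of the state.
- bot.sense(): the state, without advancing time (a new reading comes with each control period).
- bot.snapshot(name): name is "side" or "top" or "wrist"; returns the picture (400x640x3 uint8, red, green, blue); there is no depth.
- bot.calibration(name): a dict with "vertical_fov" (degrees; the focal length in pixels is half the picture's height over the tangent of half this angle, whatever the lens; pixels are square), "cx", "cy" (the principal point, pixels), "T" (4x4, takes a point from camera to world coordinates). Camera axes: x right, y up, looking along -z (the intrinsics and any distortion apply to the point x, -y, -z); pixel columns grow to the right and rows downward; lengths in m; the calibration is good to about 2 mm. A picture is of the moment at which its call begins: read the wrist's pose just before it. calibration takes no time and is no camera call; for the wrist camera it gives the pose at the moment of the call.
- bot.finish_job(): hands the job in; it is judged then, once.
The state is a dict: "time": time; "joints": joint angles; "dq": joint speeds; "joint_torque": joint torques, N m; "tcp_pos": TCP position; "eef_rot": TCP orientation; "ft_force": force on the tool from outside, world axes, zero at the start; "torque": the same for the moment, N m; "opening": finger opening in m; "grip_force": force on a finger pad.
Only numpy, scipy, OpenCV 4.12 (cv2) and the standard library are available. Lean on these libraries where they do the work, as an engineer would, in place of code of your own. Each camera call takes 0.05 s, during which the arm holds its last target. There are 200 camera calls.

TASK

Two guest pagers sit on small sloping docks on the café counter; have the round one ready to be taken. With one fingertip press the round steel button of the dock that holds the round pager, with the other finger already standing across that dock's slide, level with the button, so that the pager pops out of its bay and is trapped there instead of sliding off the lower end. Do not pinch or lift the pager, leave the square pager, its button and everything else on the counter alone, and finish while still holding the round pager still on the slide with the finger.

Things in the scene. Friction and masses are not known exactly. Their poses are not given: they have to be found in the camera images.
- slide_round: sloping aluminium slide of the fixed dock (190 x 110 mm; all lengths here in mm) with the round pager. Origin: mid-width on its floor at the open lower end, 10 above the table. x: uphill along the floor (slope 0.23 rad; downhill is roughly towards the robot), y: across, towards the button side, z: square to the floor. Floor 54 wide, guides 5 high; bay from x = 114 to 186, walls 18 high
- button_round_top (a point): centre of the top of the upright steel ejector button (24 across) of the round pager's dock: 58 level from the mid-line of the slide along the slide's y, beside x = 41 of its floor. 40 above the table when up, 30 when down (mm). There the slide floor is 19 above the table, its guides 25, the ledge 22: a fingertip level with the lowered button stands about 10 above the floor
- eject_round (a joint): how far the round pager's ejector button is pressed: 0 up, 0.010 m fully down; about 2 N to start and 5 N fully down. The stop bar sinks with it and lets the pager go between 3 and 7 mm of travel; both spring back up when released
- pager_round_center (a point): centre (half-way up) of the round pager, a loose black plastic disc 48 across, 26 high (mm), about 0.16 kg, flat on the slide, first at x = 138 in the slide's frame behind a stop bar (x = 110 to 114). When the bar drops a spring shoots it downhill at about 0.5 m/s; the slide is slippery and it runs off the lower end in under a second
- slide_square: the same for the other dock, with the square pager; not to be used
- button_square_top (a point): the same for the square pager's button; not to be pressed
- eject_square (a joint): the same for the square pager's button: leave it at 0
- pager_square_center (a point): centre of the square pager, a loose black plastic block 48 x 48 x 26 mm high in the bay of the other dock; leave it there
- cups_tall: stack of upturned white paper cups, 85 across, 162 mm high, origin under its centre; a bystander
- cups_short: shorter stack of upturned white paper cups, 85 across, 130 mm high, origin under its centre; a bystander
- sugar_jar: glass jar with a steel cap, 72 across, 100 mm high, origin under its centre; a bystander
- stamp: wooden hand stamp standing upright beside the bay of the round pager's dock, 28 across, 58 mm high, origin under its centre; a bystander
- espresso_cup: white espresso cup beside the bay of the square pager's dock, 62 across, 54 mm high, origin under its centre; a bystander
- coin_dish: white dish, 96 across, 18 mm high, origin under its centre; a bystander
- card_reader: black card reader lying flat, 150 by 75 by 26 mm, origin under its centre; a bystander
Not all that is in view belongs to the job. Leave any orange or red look-alike of the part that bears slide_round alone.

How it is judged:
On the way, in this order (a step that is already met when the one before it is completed fails the run):
1. the round pager's ejector button is pressed while the pager sits in its bay (value of joint eject_round above 0.002 m and x of pager_round_center in the frame of slide_round above 0.125 m).
2. the round pager has popped out of its bay and is stopped on the slide by a finger (x of pager_round_center in the frame of slide_round between 0.03 and 0.108 m and z of pager_round_center in the frame of slide_round between 0.006 and 0.02 m and contact force between the fingers and pager_round above 0.03 N and linear speed of pager_round below 0.03 m/s), for 0.3 s.
At the end, for the whole second after the job is handed in: The round pager lies flat on its own slide, popped out of its bay by at least 30 mm and its centre still at least 30 mm from the lower end, at rest (under 0.03 m/s), with a finger bearing against it (over 0.03 N); the square pager has not moved and its button is up (all of step 2 and distance of pager_square_center from where it was at the start of the episode below 0.012 m and value of joint eject_square below 0.003 m); the arm keeps its last pose, push and grip.
It fails at once if the round pager is lifted off the slide (more than 10 mm) (x of pager_round_center in the frame of slide_round above 0 m and z of pager_round_center in the frame of slide_round above 0.023 m).
It fails at once if the round pager is carried well above the docks (height (world z) of pager_round_center above 0.075 m).
It fails at once if the round pager runs off the lower end of the slide (x of pager_round_center in the frame of slide_round below 0 m).
It fails at once if the square pager is moved (more than 12 mm) or its button is pressed (value of joint eject_square above 0.003 m or distance of pager_square_center from where it was at the start of the episode above 0.012 m).
It fails at once if a bystander is pushed (more than 20 mm) or tipped (distance of any of cups_tall, cups_short, sugar_jar, stamp, espresso_cup, coin_dish, card_reader from where it was at the start of the episode above 0.02 m or angle between any of cups_tall, cups_short, sugar_jar, stamp, espresso_cup, coin_dish, card_reader's own z axis and vertical above 0.35 rad).
It also fails if it takes over 29 s, if anything falls off the work surface, if the arm or the gripper's body presses on something with over 40 N, if the wrist force passes 120 N, or if a joint passes its speed limit or range.

## Working session

There is one attempt and no reset: what is moved stays moved. The work goes in short steps, Python scripts to look and compute and a tool call to move; the robot and the scene stay as the last step left them, time stands still between calls to the robot, and variables do not carry over. Pictures are saved under pics/ and viewed, at most 10 in all, crops included, and the job is handed in when it is done.

Besides the shell and the picture viewer there is one more tool, called after "Request:" in YAML: its name, and indented under it one key for each argument. step_arm: Moves the arm, as the interface text tells. Its arguments: {"type":"object","properties":{"targets":{"type":"string"},"force":{"type":"number"}},"required":["targets"]}

```bash
mkdir -p pics; cat > h.py <<'E'
from bench import bot
import numpy as np, cv2
def snap(n,f):
    c=bot.calibration(n); im=bot.snapshot(n); cv2.imwrite(f'pics/{f}.png',im[:,:,::-1]); np.save(f'pics/{f}.npy',c,allow_pickle=True); return im,c
def ray(c,u,v,z):
    f=200/np.tan(np.radians(c['vertical_fov'])/2)
    d=c['T'][:3,:3]@np.array([(u-c['cx'])/f,-(v-c['cy'])/f,-1]); o=c['T'][:3,3]
    return o+d*(z-o[2])/d[2]
def load(f): return np.load(f'pics/{f}.npy',allow_pickle=True).item()
E
python3 - <<'E'
from h import *
for n in('top','side','wrist'):
    im,c=snap(n,n+'0'); print(n,{k:(v if k!='T' else np.round(v,3).tolist()) for k,v in c.items()})
E
```

```text
top {'vertical_fov': 52.828884048549725, 'cx': 316.1043560382683, 'cy': 195.41486558858904, 'T': [[0.026, 0.976, -0.214, 0.268], [-1.0, 0.026, -0.005, 0.012], [0.001, 0.214, 0.977, 1.338], [0.0, 0.0, 0.0, 1.0]]}
side {'vertical_fov': 45.77815125858201, 'cx': 314.85040653307993, 'cy': 207.77244473747973, 'T': [[0.809, 0.293, -0.51, -0.169], [-0.588, 0.433, -0.683, -0.926], [0.02, 0.852, 0.522, 0.772], [0.0, 0.0, 0.0, 1.0]]}
wrist {'vertical_fov': 63.01335372609789, 'cx': 314.1197951479434, 'cy': 206.0682635167613, 'T': [[0.381, -0.881, -0.28, 0.16], [0.924, 0.363, 0.117, 0.609], [-0.001, -0.303, 0.953, 0.383], [0.0, 0.0, 0.0, 1.0]]}
```

View pics/top0.png

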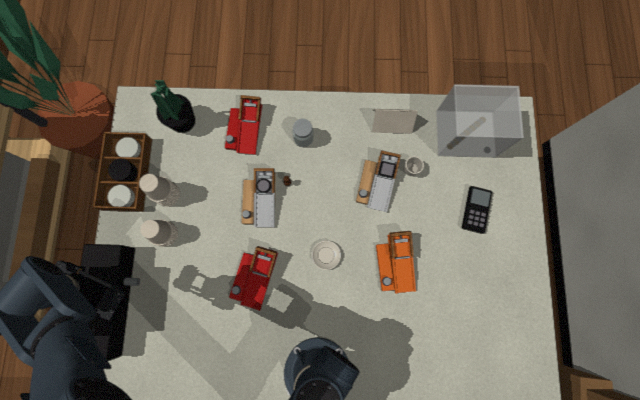

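View pics/side0.png

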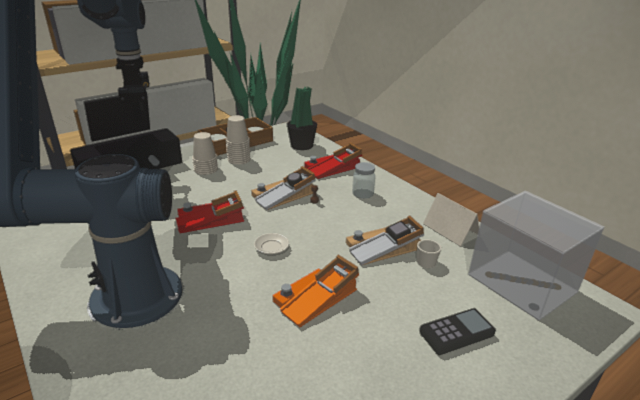

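Candidates in the top view: the wood/aluminium dock at (260,198) with a dark disc at (264,186); the one at (380,182) with a square block; the red look-alikes at (243,125) and (254,278); the orange one at (397,262). By the description I choose (260,198), where the stamp stands beside the bay at (287,181). I'll check it in a crop.

```bash
python3 - <<'E'
import cv2
im=cv2.imread('pics/top0.png')[155:240,225:315]
cv2.imwrite('pics/crop0.png',cv2.resize(im,None,fx=7,fy=7,interpolation=cv2.INTER_CUBIC))
E
```

```text
(no output)
```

View pics/crop0.png

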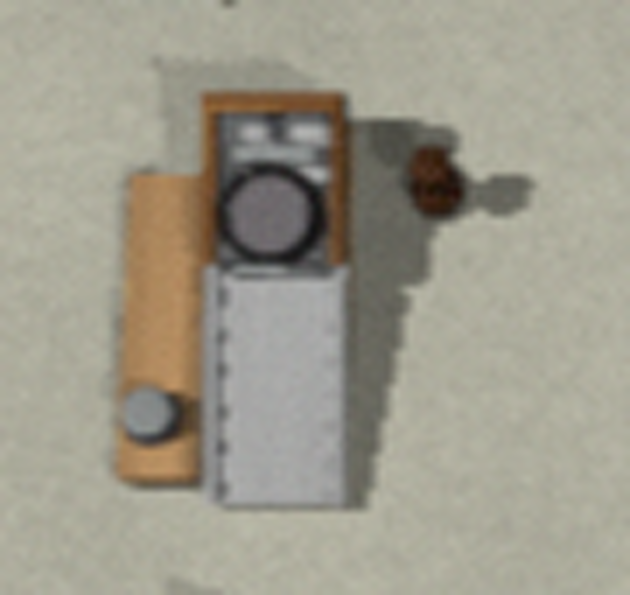

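The crop confirms the round disc in this dock's bay: pager at top-view pixel (263.6,185.3), button at (246.4,214.0), lower end at (265.3,227.1), and the stamp to its right.

```bash
cat >> h.py <<'E'
def plan(b,m0,m1):
    x=(m1-m0)[:2]; x/=np.linalg.norm(x); y=np.array([-x[1],x[0]])
    return x,y
def report(x,y,tgt):
    s=bot.sense(); R=s['eef_rot']; p=np.array(s['tcp_pos']); R=np.array(R)
    yt=R[:2,1]; Y=np.r_[y,0]
    a=np.arctan2(y[1],y[0])-np.arctan2(yt[1],yt[0])
    a=(a+np.pi/2)%np.pi-np.pi/2   # world yaw
    print('world yaw',a,'tool turn (tool z down)',-a if R[2,2]<0 else a)
    print('tcp',p,'R',R.round(3).tolist(),'j',np.round(s['joints'],3),'open',s['opening'])
    print('shift world mm',(tgt-p)*1e3,'tool mm',R.T@(tgt-p)*1e3)
E
python3 - <<'E'
from h import *
c=load('top0')
def w(u,v,z): return ray(c,225+u/7,155+v/7,z)
b=w(150,413,.040); pg=w(270,212,.0668); lo=w(282,505,.012)
pl=w(209,475,.02);
x,y=plan(b,lo,pg); print(b,pg,lo,'x',x,'y',y,'b rel',(b-lo)[:2]@x,(b-lo)[:2]@y,'pg',(pg-lo)[:2]@x,(pg-lo)[:2]@y)
t=b.copy(); t[:2]-=29*y/1e3; t[2]=.12
print('tgt',t); report(x,y,t)
for n,u,v,z in(('tall',150,182,.16),('short',150,227,.13)): print(n,ray(c,u,v,z))
E
```

```text
[0.48466388 0.24440119 0.04      ] [0.57613747 0.1899158  0.0668    ] [0.44690331 0.18413991 0.012     ] x [0.99900275 0.0446487 ] y [-0.0446487   0.99900275] b rel 0.04041351014203301 0.05851522155130995 pg 0.12936317150266127 1.0115405276491994e-19
tgt [0.4859587  0.21543011 0.12      ]
world yaw 0.43648044792557794 tool turn (tool z down) -0.43648044792557794
tcp [0.23832698 0.57715516 0.22178861] R [[-0.924, 0.382, -0.001], [0.382, 0.924, -0.001], [0.0, -0.002, -1.0]] j [ 1.     0.528  1.434 -0.     1.181 -0.178] open 0.0871370294372296
shift world mm [ 247.63171311 -361.72505173 -101.78861217] tool mm [-367.0257718  -239.57995333  102.08295032]
tall [0.55462839 0.51989377 0.16      ]
short [0.422193   0.51674256 0.13      ]
```

Request:
step_arm:
  targets: "-30 -20 0 0 -1;-31 -20 0 0 -1;-31 -20 0 0 -1;-31 -20 0 0 -1;-31 -20 0 0 -1;-31 -20 0 0 -1;-31 -20 0 0 -1;-31 -20 0 0 -1;-31 -20 0 0 -1;-31 -20 0 0 0;-31 -20 0 0 0;-27 -20 0 0 0"

```text
time: 1.15
tcp_pos: [0.4874, 0.2138, 0.2225]
eef_rot: [[-0.924, 0.382, 0.001], [0.382, 0.924, -0.0], [-0.0, 0.0, -1.0]]
ft_force: [0.8, 0.7, -0.6]
opening: 0.074
grip_force: 0.0
```

Request:
step_arm:
  targets: "0 0 15 -0.109 0;0 0 15 -0.109 0;0 0 15 -0.109 0;0 0 15 -0.109 0;0 0 15 0 0;0 0 0 0 0;0 0 0 0 0"

```text
time: 1.73
tcp_pos: [0.4855, 0.2155, 0.1469]
eef_rot: [[-0.999, -0.044, -0.002], [-0.044, 0.999, -0.0], [0.002, -0.0, -1.0]]
ft_force: [0.7, -0.3, -0.6]
opening: 0.0438
grip_force: 0.0
```

```bash
python3 - <<'E'
from h import *
x=np.array([.999,.0446]);y=np.array([-.0446,.999]); t=np.array([.48596,.21543,.06])
report(x,y,t)
im,c=snap('wrist','w1'); snap('top','top1')
cv2.imwrite('pics/w1b.png',cv2.resize(im[:,:,::-1],(800,500)))
E
```

```text
world yaw 0.0009177663327855079 tool turn (tool z down) -0.0009177663327855079
tcp [0.48550173 0.21550342 0.14687778] R [[-0.999, -0.044, -0.002], [-0.044, 0.999, -0.0], [0.002, -0.0, -1.0]] j [ 0.207  0.51   1.74   0.     0.894 -1.407] open 0.04380903015509818
shift world mm [ 4.58265078e-01 -7.34170130e-02 -8.68777779e+01] tool mm [-6.62575975e-01 -5.96906452e-02  8.68764705e+01]
```

View pics/w1b.png

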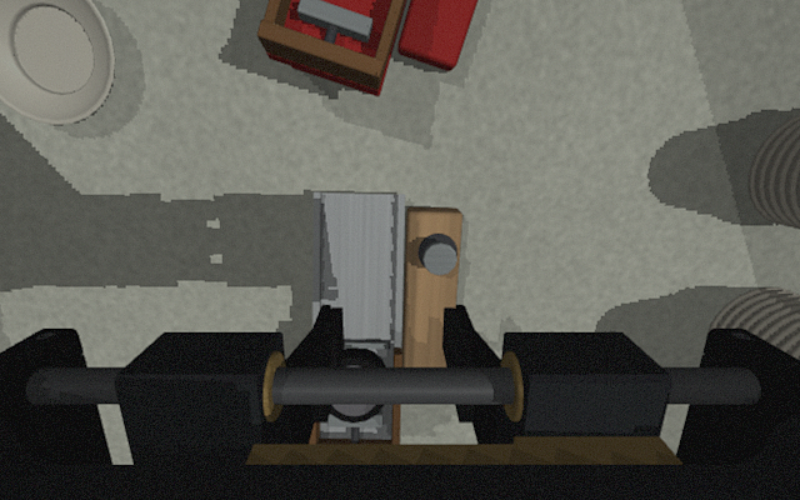

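The wrist view shows the button top at (439,254), scaled picture, the slide's lower end at about (360,193), and both fingertips above the dock. I'll check the button from here.

```bash
python3 - <<'E'
from h import *
c=load('w1')
q=lambda u,v,z: ray(c,u*.8,v*.8,z).round(4)
print('btn',q(440,255,.04),'lowL',q(322,193,.0125),'lowR',q(397,193,.0125))
print('fingers tips z.147',q(337,310,.147),q(453,310,.147))
E
```

```text
btn [0.4828 0.2476 0.04  ] lowL [0.448  0.162  0.0125] lowR [0.4456 0.2164 0.0125]
fingers tips z.147 [0.4772 0.1904 0.147 ] [0.475  0.2407 0.147 ]
```

Request:
step_arm:
  targets: "0.5 1.5 20 0 0;0 0 20 0 0;0 0 20 0 0;0 0 20 0 0;0 0 10 0 0;0 0 8 0 0;0 0 0 0 0;0 0 0 0 0"

```text
time: 2.5
tcp_pos: [0.4861, 0.2173, 0.0501]
eef_rot: [[-0.999, -0.044, 0.001], [-0.044, 0.999, 0.0], [-0.001, 0.0, -1.0]]
ft_force: [-0.5, -0.2, 0.8]
opening: 0.0438
grip_force: 0.0
```

```bash
python3 - <<'E'
from h import *
s=bot.sense(); print(s['tcp_pos'],s['ft_force'])
im,c=snap('wrist','w2'); im2,c=snap('side','s2')
a=cv2.resize(im[100:380,160:480,::-1],(400,350)); b=cv2.resize(im2[140:240,225:340,::-1],(400,350),interpolation=cv2.INTER_CUBIC)
cv2.imwrite('pics/w2b.png',np.hstack([a,b]))
E
```

```text
[0.48610791 0.21731244 0.05005406] [-0.48097853 -0.22565964  0.83975351]
```

View pics/w2b.png

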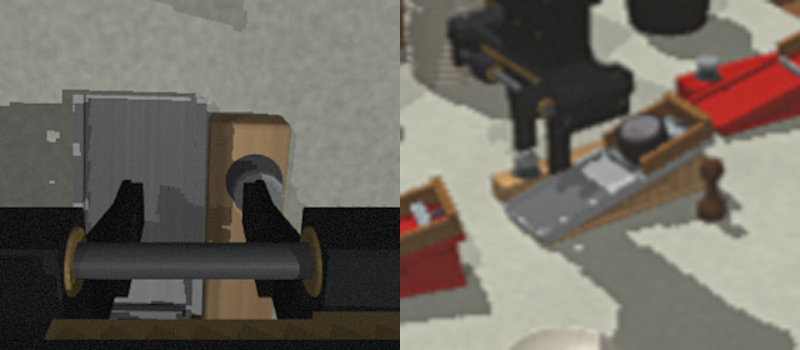

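The fingertips are over the button and the slide mid-line. The tips sit about 2 mm uphill of the button, so I'll shift slightly and then press.

Request:
step_arm:
  targets: "2.5 0 3 0 0;0 0 3 0 0;0 0 3 0 0;0 0 1.5 0 0;0 0 1.5 0 0;0 0 1.5 0 0;0 0 1.5 0 0;0 0 1.5 0 0;0 0 1.5 0 0;0 0 1.5 0 0;0 0 0 0 0;0 0 0 0 0"

```text
time: 3.6
tcp_pos: [0.4827, 0.2171, 0.0303]
eef_rot: [[-0.999, -0.044, -0.001], [-0.044, 0.999, -0.0], [0.001, 0.0, -1.0]]
ft_force: [-1.4, -0.1, 5.7]
opening: 0.0438
grip_force: 3.2
```

```bash
python3 - <<'E'
from h import *
s=bot.sense(); print(s['tcp_pos'],s['ft_force'])
im,c=snap('wrist','w3'); im2,c=snap('side','s3')
a=cv2.resize(im[100:380,160:480,::-1],(400,350)); b=cv2.resize(im2[140:240,225:340,::-1],(400,350),interpolation=cv2.INTER_CUBIC)
cv2.imwrite('pics/w3b.png',np.hstack([a,b]))
E
```

```text
[0.48270844 0.2170513  0.03025667] [-1.37880013 -0.13701612  5.72852315]
```

View pics/w3b.png

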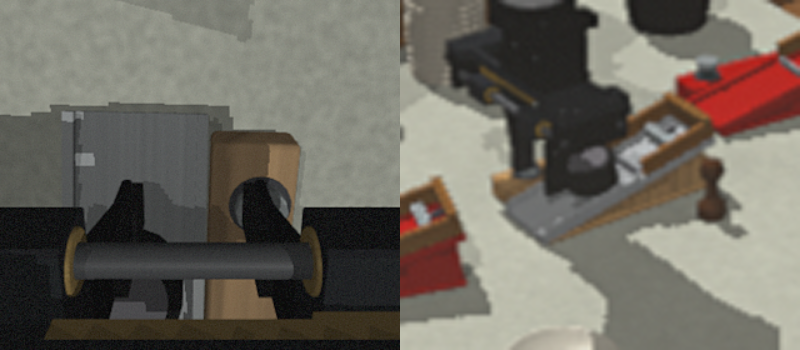

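The pager is out of its bay, flat on the slide and resting against the finger; the button is down. I'll wait a moment to check that it stays still.

Request:
step_arm:
  targets: "0 0 0 0 0;0 0 0 0 0;0 0 0 0 0;0 0 0 0 0;0 0 0 0 0;0 0 0 0 0;0 0 0 0 0;0 0 0 0 0"

```text
time: 4.37
tcp_pos: [0.4827, 0.2171, 0.0303]
eef_rot: [[-0.999, -0.044, -0.001], [-0.044, 0.999, -0.0], [0.001, 0.0, -1.0]]
ft_force: [-1.7, 0.5, 5.3]
opening: 0.0436
grip_force: 3.2
```

```bash
python3 - <<'E'
from h import *
im2,c=snap('side','s4'); a=cv2.imread('pics/s3.png')[140:240,225:340].astype(int); b=im2[140:240,225:340,::-1].astype(int)
print('changed px',(abs(a-b).max(2)>25).sum())
s=bot.sense(); print(s['tcp_pos'],s['ft_force'],s['grip_force'])
cv2.imwrite('pics/s4b.png',cv2.resize(b.astype(np.uint8),(690,600),interpolation=cv2.INTER_CUBIC))
E
```

```text
changed px 0
[0.48272058 0.21706766 0.03026895] [-1.26226769  1.17750291  6.64215822] 3.227978276554495
```

View pics/s4b.png

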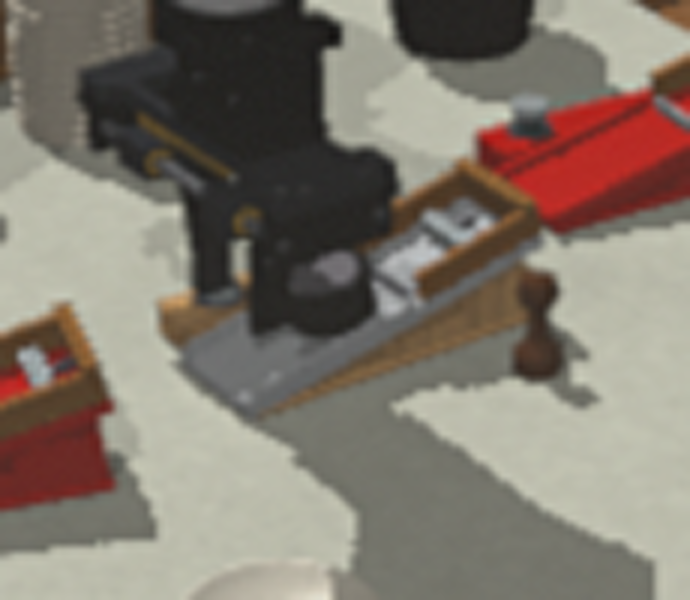

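The pager lies still and flat against the finger, with the stamp untouched. I'm handing the job in.

```bash
python3 -c "
from bench import bot
print(bot.finish_job())"
```

```text
the job is handed in; nothing more can be done
None
```

I pressed the round pager's button. The pager popped out and lies still on its slide, held by the other finger. I handed the job in in that pose and got no verdict back.

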